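# Set the shelf stop in its notch

### The arm

A 6-joint arm with a two-finger parallel gripper is mounted at the origin on the work surface. World frame = base frame: x ahead of the robot, y to its left, z up, the work surface at z = 0. Lengths are in m, angles in rad, forces in N, time in s.
With the tool pointing down it reaches from about 0.3 to 0.875 m from the base axis. Payload 6.4 kg.
Tool frame: the origin (TCP) lies at the very end of the fingers, on their centre line; the grasp point (between the pads) lies 19 mm behind it; z points along the fingers, y is the line along which they close (so a half turn about z gives the same grasp; the last joint's range is limited). The gripper opens to 88 mm and grips with 3 to 60 N. Pads are 18 mm wide; open, the fingers measure 123 mm over their backs; the gripper's body (75 mm by 187 mm) begins 45 mm behind the grasp point.
Start: joints at [-1.38, 0.181, 1.607, -0, 1.354, -0.206], TCP at [0.222, -0.53, 0.239] pointing down, gripper open.
Joint ranges: [-2.99, 2.99], [-0.89, 2.07], [0.3, 2.58], [-1.14, 4.28], [0, 2.63], [-3.12, 3.12]. Speed limits (rad/s): [2.57, 2.57, 3.01, 3.14, 3.14, 3.14].

### API

Orientations are given as [roll, pitch, yaw] about the fixed x, y, z axes, in that order (R = Rz(yaw) Ry(pitch) Rx(roll)).
In Python, from station import * gives the robot as it stands. Calls block until the motion is done:
- move_ptp(position, orientation): joint-space move of the TCP to a pose.
- movel(position, rot=None, v=0.15): straight line of the TCP; rot=None keeps the orientation; v is the mean speed in m/s.
- move_j(angles): joint-space move.
- move_gripper(opening, effort=None): finger opening in m; effort is the grip in N (None keeps the last); returns when the fingers have stopped.
- sleep(seconds).
- solve_ik(position, orientation): joint angles nearest the present ones, or None.
- read_state(): the state.
- capture(name): name is "side" or "top" or "wrist"; returns the picture (480x640x3 uint8, red, green, blue); there is no depth.
- camera_params(name): a dict with "K" (3x3 intrinsics, pixels), "R" (3x3) and "t" (3): a world point X has camera coordinates R X + t; the wrist camera has in their place "hand_eye" (4x4, takes a point from camera to tool coordinates, whose origin is the TCP and whose axes are the flange's). Camera axes: x right, y down, z forward; pixel columns grow to the right and rows downward; lengths in m; the calibration is good to about 2 mm. A picture is of the moment at which its call begins: read the wrist's pose just before it. camera_params takes no time and is no camera call.
A pose or a line that the arm cannot do raises PlanningError and nothing moves.
- job_done(): hands the job in; it is judged then, once.
The state is a dict: "time": time; "q": joint angles; "qvel": joint speeds; "joint_efforts": joint torques, N m; "tcp_pos": TCP position; "tcp_rot": TCP orientation; "force": force on the tool from outside, world axes, zero at the start; "ft_torque": the same for the moment, N m; "gripper_width": finger opening in m; "finger_force": force on a finger pad.
Only numpy, scipy, OpenCV 4.12 (cv2) and the standard library are available. Lean on these libraries where they do the work, as an engineer would, in place of code of your own. Each camera call takes 0.05 s, during which the arm holds its last target. There are 200 camera calls.

### The job

In the preserves cellar, push the blue shelf stop along its wooden rail until it drops into the notch marked by the green tag, and leave it sitting there. Push gently with the fingertips, do not grip the stop or lift it off its rail, and leave the jars and onions where they are.

Things in the scene. Friction and masses are not known exactly. Their poses are not given: they have to be found in the camera images.
- bay: Fixed plywood shelf board, 200 x 540 x 12 mm, carrying a wooden rail. Origin: on the table under the middle of the rail (board spans x -45 to +155 mm). Its y axis runs along the rail, x across it (away from the robot at zero yaw), z up. A wooden lip, top 42 mm above the table, runs along the far edge (x 143 to 155 mm).
- rail_top (a point): Middle of the rail's flat top, 44 mm above the table, axes as the bay's. The rail is 34 mm wide (x -17 to +17) and runs from y -170 to +170 mm; at each end a steel cap 12 mm long, 62 mm high above the table. Three V-notches cross the top, 17 mm wide, 6 mm deep, at y -35, +35 and +105 mm.
- stop: Shelf stop riding on the rail, axes as the bay's. Origin: underside of its brass roller foot, mid block: 44 mm above the table when riding, about 39 mm when dropped in a notch. Blue push block x -17 to 21, y -12 to 12 mm, 6 to 60 mm above the origin. A pale panel reaches from it over the board: x 21 to 121 mm, 12 mm thick (y), from 14 mm below to 60 mm above the origin. It cannot turn; it can be lifted 30 mm.
- push_face (a point): Middle of the blue block's -y face (38 x 54 mm, upright, smooth and slippery), where the stop is pushed towards +y; 33 mm above the stop's origin and 12 mm to its -y side.
- carriage (a joint): Stop's place along the rail, m: 0 to 0.27, growing to bay +y (stop at bay y = value - 0.135). Notches at 0.10, 0.17, 0.24; starts at 0 to 0.06, on the flat. About 2 N slides it; within about 6 mm of a notch's middle it falls in by itself (push force dips to nothing); then about 8 to 15 N climbs out, either way. It may be pushed through notches, and back.
- tag_green: Green tag, fixed block 20 (x) x 22 (y) x 38 mm, its top 50 mm above the table, standing against the robot's side of the rail (bay x -29 mm). Its y centre is the y of the notch it marks. Origin: centre of its underside, axes parallel to the bay's. Which notch it marks varies.
- tag_yellow: Yellow tag, same size, marks another notch (not wanted).
- tag_white: White tag, same size, marks the remaining notch (not wanted).
- jar_tomato: Loose red jar with a brass lid, 68 mm diameter, 98 mm tall, standing on the board near its +y end. Origin: centre of its underside.
- jar_pickle: Loose green jar with a brass lid, 60 mm diameter, 90 mm tall, standing on the board near its -y end. Origin: centre of its underside.
- onion: Loose brown onion, 68 mm diameter, 72 mm tall, on the table on the robot's side of the board. Origin: centre of its underside.
- onion_red: Loose red onion, 60 mm diameter, 62 mm tall, on the table on the robot's side of the board. Origin: centre of its underside.

How it is judged:
At the end, for the whole second after the job is handed in: The stop rests in the notch beside the green tag: within 3 mm of the tag's middle along the rail and sunk at least 3 mm below its riding height, at rest; each jar and onion is within 15 mm of where it stood (y of stop in the frame of tag_green between -0.003 and 0.003 m and z of stop in the frame of bay below 0.041 m and linear speed of stop below 0.01 m/s and distance of each of jar_tomato, jar_pickle, onion, onion_red from where it was at the start of the episode below 0.015 m); the robot touches nothing.
It fails at once if the stop is lifted more than 5 mm above its riding height (z of stop in the frame of bay above 0.049 m).
It fails at once if the stop is pushed or gripped harder than 30 N (contact force between the fingers and stop above 30 N).
It fails at once if a jar is moved more than 15 mm or tipped (distance of any of jar_tomato, jar_pickle from where it was at the start of the episode above 0.015 m or angle between any of jar_tomato, jar_pickle's own z axis and vertical above 0.35 rad).
It fails at once if an onion is moved more than 15 mm or tipped (distance of any of onion, onion_red from where it was at the start of the episode above 0.015 m or angle between any of onion, onion_red's own z axis and vertical above 0.35 rad).
It also fails if it takes over 42 s, if anything falls off the work surface, if the arm or the gripper's body presses on something with over 40 N, if the wrist force passes 120 N, or if a joint passes its speed limit or range.

## Working session

There is one attempt and no reset: what is moved stays moved. The work goes in short steps, each a Python script; the robot and the scene stay as the last script left them, time stands still between calls to the robot, and variables do not carry over. Pictures are saved under pics/ and viewed, at most 10 in all, crops included, and the job is handed in when it is done.

```bash
mkdir -p pics; ls; python3 - <<'E'
from station import *
import cv2
for n in ("top","side"):
    im=capture(n); cv2.imwrite(f"pics/{n}0.png",im[:,:,::-1])
    p=camera_params(n); print(n,p["K"],p["R"],p["t"])
s=read_state(); print(s["time"],s["tcp_rot"],s["force"])
E
```

```text
pics
top [[471.83969605   0.         315.89553152]
 [  0.         471.83969605 235.32234698]
 [  0.           0.           1.        ]] [[-0.02510331 -0.99939405 -0.0241115 ]
 [-0.99410504  0.0275007  -0.10487552]
 [ 0.10547506  0.02133664 -0.99419302]] [0.04967824 0.55963428 0.94106001]
side [[499.70772369   0.         320.2499068 ]
 [  0.         499.70772369 239.58307542]
 [  0.           0.           1.        ]] [[-0.94181555 -0.33541571  0.02190387]
 [-0.22877276  0.59190155 -0.77286194]
 [ 0.2462651  -0.7329044  -0.63419606]] [0.51713354 0.18604835 0.74025912]
0.1 [-3.14009036e+00 -2.99593055e-04  3.96774739e-01] [-0.09266812 -0.33454542 -0.05089568]
```

View pics/top0.png

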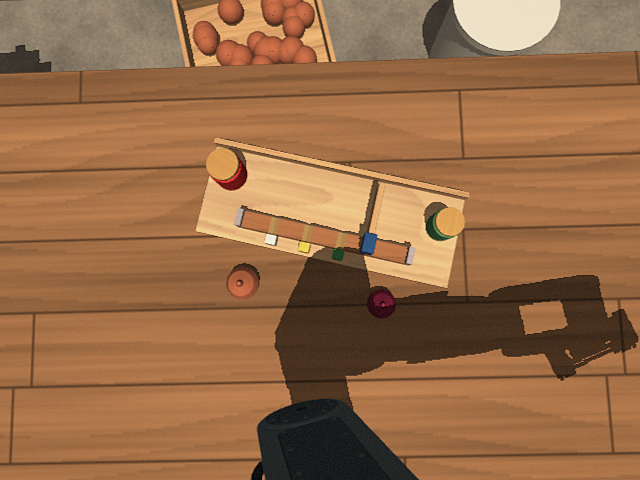

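View pics/side0.png

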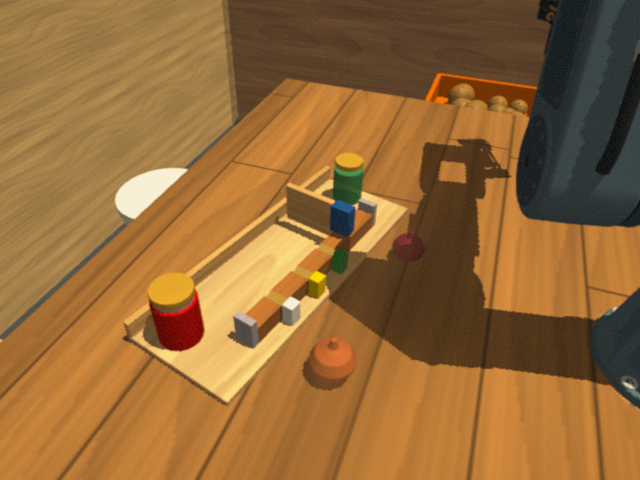

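The top view shows the green tag at px (338,255), the yellow at (304,246) and the white at (271,239). The blue block is at (369,243), -y of the green notch. The red onion is at (381,303) and the pickle jar at (445,222). The side view confirms that green marks the notch nearest the stop.

```bash
cat > h.py <<'E'
from station import *
import cv2, numpy as np
def ray(n,uv,z):
    p=camera_params(n); c=-p["R"].T@p["t"]; d=p["R"].T@np.linalg.inv(p["K"])@np.array([*uv,1.])
    return c+d*(z-c[2])/d[2]
E
python3 - <<'E'
from h import *
hsv=cv2.cvtColor(cv2.imread("pics/top0.png"),cv2.COLOR_BGR2HSV)
def blob(lo,hi,near,r=16):
    m=cv2.inRange(hsv,lo,hi); k=np.zeros_like(m); cv2.circle(k,near,r,255,-1); m&=k
    n,l,s,c=cv2.connectedComponentsWithStats(m); i=1+np.argmax(s[1:,4]); 
    ys,xs=np.where(l==i); print(s[i],c[i]); return c[i]
P={}
for n,lo,hi,uv in (("white",(0,0,150),(180,60,255),(271,239)),("yellow",(22,150,100),(35,255,255),(304,246)),("green",(40,80,20),(90,255,255),(338,255)),("blue",(100,120,40),(130,255,255),(369,243))):
    c=blob(lo,hi,uv); P[n]=ray("top",c,.104 if n=="blue" else .050); print(n,P[n].round(4))
d=P["white"]-P["yellow"]; print("spacing",np.linalg.norm(d),np.linalg.norm(P["yellow"]-P["green"]))
d=P["white"]-P["green"]; L=np.linalg.norm(d); d/=L; print("L",L,"dir",d,"yaw",np.arctan2(-d[0],d[1]))
print("blue along wrt green",(P["blue"]-P["green"])@d, "across",(P["blue"]-P["green"])@np.array([d[1],-d[0],0]))
for n,uv in (("capL",(240,215)),("capR",(410,255))): print(n,ray("top",uv,.062).round(4))
print("onion_red",ray("top",(381,303),.05).round(3),"pickle",ray("top",(450,221),.09).round(3))
im=cv2.imread("pics/top0.png")[190:310,330:490]; cv2.imwrite("pics/crop.png",cv2.resize(im,None,fx=5,fy=5,interpolation=2)[:600,:800])
E
```

```text
[264 234  13  11 104] [270.07692308 238.94230769]
white [0.5538 0.1271 0.05  ]
[298 242  12  10  92] [303.81521739 246.54347826]
yellow [0.5366 0.0593 0.05  ]
[332 248  12  13 111] [337.43243243 254.21621622]
green [ 0.5194 -0.0077  0.05  ]
[361 232  16  22 256] [368.4140625 243.0390625]
blue [ 0.5355 -0.0657  0.104 ]
spacing 0.0699536843816076 0.06927075252008492
L 0.1392243008305425 dir [0.24769058 0.96883919 0.        ] yaw -0.250295826481475
blue along wrt green -0.052133736109339024 across 0.029964200837773687
capL [0.6026 0.1855 0.062 ]
capR [ 0.5132 -0.1503  0.062 ]
onion_red [ 0.42  -0.091  0.05 ] pickle [ 0.575 -0.225  0.09 ]
```

View pics/crop.png

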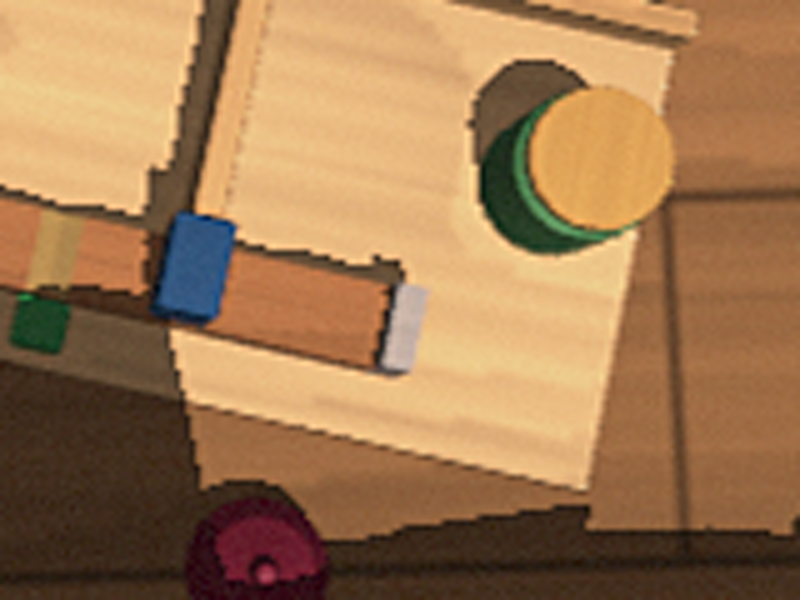

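The crop shows the blue block's top at about (368,243) in full-image pixels, with clear rail behind it up to the cap at (410,255). The stop is about 52 mm short of the green notch. Next I go in behind it with closed fingers and make contact gently.

```bash
cat >> h.py <<'E'
G=np.array([.5194,-.0077,0]); D=np.array([.2477,.9688,0]); D/=np.linalg.norm(D); N=np.array([D[1],-D[0],0])
def P(a,z=.072,n=.030): return G+D*a+N*n+np.array([0,0,z])
def along(): return float((np.array(read_state()["tcp_pos"])-G)@D)
def fd(): return float(np.array(read_state()["force"])@D)
E
python3 - <<'E'
from h import *
move_gripper(0.0)
move_ptp(P(-.103,.20),[np.pi,0,np.arctan2(D[1],D[0])])
movel(P(-.103),v=.1)
print(read_state()["time"],read_state()["tcp_pos"],read_state()["gripper_width"],"f0",fd())
movel(P(-.080),v=.06)
a=-.080; f0=fd()
while a<-.045:
    a+=.003; movel(P(a),v=.03); print(round(a,4),round(along(),4),round(fd()-f0,2))
    if fd()-f0<-6: break
print(read_state()["time"])
cv2.imwrite("pics/top1.png",capture("top")[:,:,::-1])
im=capture("side"); cv2.imwrite("pics/side1.png",im[:,:,::-1])
E
```

```text
4.7 [ 0.52348919 -0.1151593   0.07271217] 0.00011258337524709601 f0 0.1575701069815839
-0.077 -0.077 -0.1
-0.074 -0.0742 -1.76
-0.071 -0.0709 -2.25
-0.068 -0.0677 -1.44
-0.065 -0.0647 0.12
-0.062 -0.0617 -0.89
-0.059 -0.0587 -0.53
-0.056 -0.0557 -0.05
-0.053 -0.0527 -1.11
-0.05 -0.0497 -1.0
-0.047 -0.0467 -0.66
-0.044 -0.0437 -0.48
8.2333
```

View pics/side1.png

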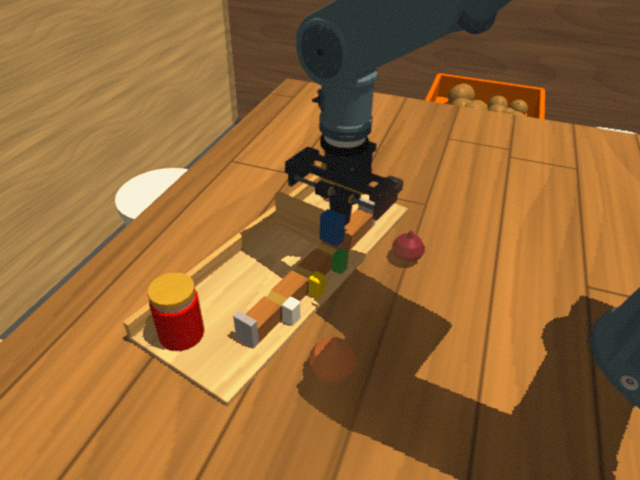

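The side view shows the fingertips behind the blue block at (332,228), just short of the green tag at (340,261). Nothing else has moved. I continue in small steps.

```bash
python3 - <<'E'
from h import *
a=-.044
while a<-.0250:
    a+=.0015; movel(P(a),v=.02); sleep(.05); print(round(a,4),round(along(),4),round(fd(),2))
    if fd()<-5: break
movel(P(-.060),v=.06)
print(fd()); movel(P(-.060,.2),v=.12)
move_ptp(P(-.20,.30,-.12),[np.pi,0,np.arctan2(D[1],D[0])])
im=capture("top"); cv2.imwrite("pics/top2.png",im[:,:,::-1])
im2=capture("side")
cv2.imwrite("pics/c2.png",np.vstack([cv2.resize(im[180:300,220:420],(800,480))[:300] if 0 else cv2.resize(im[200:275,230:430],(800,300)),cv2.resize(im2[175:325,220:420],(400,300)).repeat(1,0) if 0 else cv2.copyMakeBorder(cv2.resize(im2[175:325,220:420],(400,300)),0,0,0,400,0)])[:,:,::-1])
hsv=cv2.cvtColor(im,cv2.COLOR_RGB2HSV); m=cv2.inRange(hsv,(100,120,40),(130,255,255)); m[:200]=0;m[280:]=0;m[:,:250]=0;m[:,420:]=0
n,l,s,c=cv2.connectedComponentsWithStats(m); i=1+np.argmax(s[1:,4]); print(s[i],c[i]); b=ray("top",c[i],.099); print((b-G)@D,(b-G)@N, read_state()["time"])
E
```

```text
-0.0425 -0.0425 -1.46
-0.041 -0.0409 -2.16
-0.0395 -0.0394 -1.88
-0.038 -0.0379 -1.95
-0.0365 -0.0364 -1.81
-0.035 -0.0349 -2.35
-0.0335 -0.0334 -1.08
-0.032 -0.0318 -0.59
-0.0305 -0.0302 -0.29
-0.029 -0.0289 0.12
-0.0275 -0.0275 -0.15
-0.026 -0.026 -0.49
-0.0245 -0.0245 -0.21
0.3164381152034214
[335 227  15  22 239] [341.40167364 237.29288703]
-4.8531431743699914e-05 0.02985052570186021 15.2
```

View pics/c2.png

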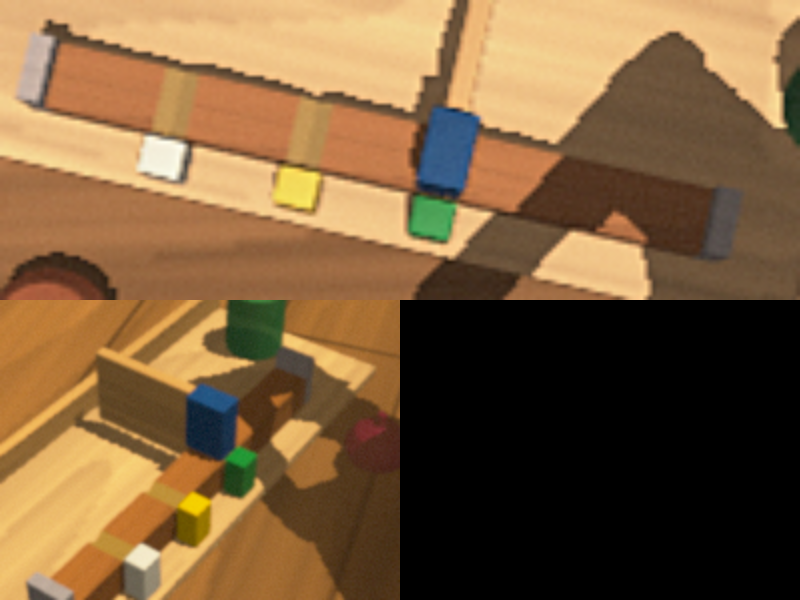

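The picture shows the block at px (341,237) directly beside the green tag, 0 mm off along the rail. The push force fell to zero and stayed there while the fingers advanced, so the stop has dropped in. The arm is clear.

```bash
python3 -c "
from station import *
print(job_done())"
```

```text
the job is handed in; nothing more can be done
None
```

The blue stop is in the notch beside the green tag (measured 0 mm off along the rail), the jars and onions were not touched, and the job is handed in; the hand-in gave no verdict.

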